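Clamp a harmonica comb in the toolmaker's vise and lock it

ROBOT

A 6-joint arm with a two-finger parallel gripper is mounted at the origin on the work surface. World frame = base frame: x ahead of the robot, y to its left, z up, the work surface at z = 0. Lengths are in m, angles in degrees, forces in N, time in s.
With the tool pointing down it reaches from about 0.35 to 0.875 m from the base axis. Payload 4.2 kg.
Tool frame: the origin (TCP) lies on the mounting face of the last link; the fingertips stand 182 mm ahead of it and the grasp point (between the pads) lies 164 mm ahead of it (r.tcp_to_grasp is the distance from the TCP to the grasp point, in m); z points along the fingers, y is the line along which they close (so a half turn about z gives the same grasp; the last joint's range is limited). The gripper opens to 87 mm and grips with 3 to 60 N. Pads are 19 mm wide; open, the fingers measure 117 mm over their backs; the gripper's body (75 mm by 190 mm) begins 51 mm behind the grasp point.
Start: joints at [78.243, 22.042, 0.453, 0, -68.411, -14.817], TCP at [0.28, 0.559, 0.405] pointing down, gripper open.
Joint ranges: [-179.83, 179.83], [-69.29, 118.12], [-61.27, 80.66], [-181.25, 117.63], [-171.15, -9.14], [-177.46, 177.46]. Speed limits (degrees/s): [159.86, 159.86, 180, 180, 180, 180].

INTERFACE

Orientations are given as a 3x3 rotation matrix whose columns are the frame's x, y, z axes.
In Python, from station import sense, eyes, r gives the robot as it stands.
- The arm moves only by the tool jog_arm, never from a script. Its argument "increments" is a list of rows, each a list of 4 numbers: the shift along the tool's x, y, z normalised to -1 to 1, where 1 is 0.02 m, then the turn about the tool's z normalised to -1 to 1, where 1 is 0.08 rad. A call has 1 to 10 rows; each row shifts and turns the commanded pose from where the row before left it, along the tool's axes as they then stand; what a row does not reach is not made up. A row lasts 1/10 s, in which the tool goes at most 50 mm and 8.59 degrees, less where a joint would pass 70% of its speed; a pose out of reach is approached as far as the arm can. A call with a number of a shift or a turn outside -1 to 1 is refused whole. A call with a gripper value outside its range is refused whole. "grip" is the finger opening in mm, from 0 to 87, set as the call begins (left out, the last holds). The fingers move at their own pace and stop on an object; the grip force is fixed at half the most. Time passes only in rows, so rows that do not move let the fingers close. It gives the time, the measured TCP pose, the force, the opening and the grip force at its end, in the units of the state.
- sense(): the state, without advancing time (a new reading comes with each control period).
- eyes.capture(name): name is "scene" or "top" or "wrist"; returns the picture (384x512x3 uint8, blue, green, red); there is no depth.
- eyes.get_calibration(name): a dict with "camera_matrix" (3x3 intrinsics, pixels), "R" (3x3) and "t" (3): a world point X has camera coordinates R X + t; the wrist camera has in their place "T_tool_cam" (4x4, takes a point from camera to tool coordinates, whose origin is the TCP and whose axes are the flange's). Camera axes: x right, y down, z forward; pixel columns grow to the right and rows downward; lengths in m; the calibration is good to about 2 mm. A picture is of the moment at which its call begins: read the wrist's pose just before it. get_calibration takes no time and is no camera call.
- r.finish_job(): hands the job in; it is judged then, once.
Trained networks look in the newest picture that a camera, given by its name, has taken for a name from the list of things; names that differ only in an ending like _2 or _b are one class to them, and where a whole thing is asked for, a point or a joint stands for the part that bears it (a point fixed in the world has none). Each returns a list of dicts, best first, with "conf" (0 to 1); they miss things now and then, are a little off and sometimes report something else, mostly with a low value. They report only what shows in the picture. A call takes as long as a camera call. They do not tell look-alikes from the thing itself.
- eyes.spot_in(camera, name): "centre" ([x, y, z] in m, in world coordinates, good to about 4 mm: the middle of the surface that is visible of it).
- eyes.outline_of(camera, name): "mask" (384x512 bool, what is visible of it).
The state is a dict: "time_s": time; "joints": joint angles; "joint_velocities": joint speeds; "effort": joint torques, N m; "tcp_pos": TCP position; "ee_rot": TCP orientation; "wrist_force": force on the tool from outside, world axes, zero at the start; "moment": the same for the moment, N m; "gripper_width": opening from 0.0 (shut) to 1.0 (fully open); "gripper_force": force on a finger pad.
Only numpy, scipy, OpenCV 4.12 (cv2) and the standard library are available. Lean on these libraries where they do the work, as an engineer would, in place of code of your own. Each camera call takes 0.05 s, during which the arm holds its last target. There are 200 camera calls.

TASK

Clamp the aluminium comb for tuning: slide the vise's loose jaw forward, gently, until it bears on the comb and presses it against the fixed jaw. Then take the big driver from its stand, turn the slanted lock screw on that jaw clockwise with it until the screw stops, and put the driver back upright in its stand, fully down. Leave the comb lying flat between the jaws and do not disturb the other things on the desk.

Things in the scene. Friction and masses are not known exactly. Their poses are not given: they have to be found in the camera images.
- vise: cast-iron vise fixed to the desk, 195 mm long (x), foot 120 mm wide. Origin: centre of its underside; +x points from sliding to fixed jaw (roughly away from the robot), z up. Flat bed 40 mm above the desk. Fixed jaw at the +x end: copper face at x = +48 mm, 94 mm wide, top at 62 mm. Sliding jaw: copper face at x = -20 mm + joint jaw, 90 mm wide, top at 61 mm, a thumb plate rising from its middle
- jaw (a joint): slide of the loose jaw along the vise's +x, m: 0 fully open, grows as it closes, about 0.040 when it grips the 28 mm wide comb against the fixed jaw. Stiff, with a light spring helping: about 4 N moves it shut, about 8 N open; stays where it is left. Push it by the thumb plate
- thumb_plate (a point): middle of the top edge of the back (-x, robot side) face of the sliding jaw's upright thumb plate, 100 mm above the desk, axes as the vise. Plate 12 mm thick, 44 mm wide (vise y). Its back can be pushed from the top down to 25 mm below; lower, the screw head is in the way
- lock_screw (a joint): turn of the lock screw in rad: 0 fully slack, grows clockwise (seen from outside, looking at the head), stops dead at 1.4; home is the stop. Starts between 0 and 0.3. Friction torque 0.06 N m, stays where it is left
- slot (a point): centre of the slot's floor in the lock screw's steel head; moves with the jaw, turns with the screw. z: the screw's axis, out of the head, leaning 30 degrees from vertical towards the vise's -x. x: along the slot. Head 36 mm across. Slot straight through, open at both ends, 8 mm wide, 9 mm deep, upper 4 mm flaring to 14 mm wide
- comb: aluminium harmonica comb, 28 mm (x) by 120 mm (y) by 10 mm thick, 90 g, loose, lying flat across the vise bed between the jaws, a few mm off the fixed jaw. Origin: centre of its underside
- driver: big slotted driver, upright in the stand, 134 mm long, 150 g. Origin: centre of the blade's tip edge; z up to the handle, x along the blade's width. From the tip: blade 24 mm wide (x), 4 mm thick (y), 20 mm long; shank 12 mm round; cone 48 to 66 mm; steel flange 48 mm across, 66 to 72 mm; blue handle 72 to 134 mm, 26 mm square, flats facing x and y. Yaw random
- blade_tip (a point): the driver's origin: centre of the blade's tip edge, axes as the driver
- stand: dark wooden driver stand, fixed, foot 90 by 90 mm; top plate 74 mm square, 10 mm thick, upper face 85 mm above the desk, carried by two side cheeks at its y sides. Origin: centre of its underside
- stand_hole (a point): centre of the round 32 mm hole in the stand's top plate, on its upper face, 85 mm above the desk. The driver hangs in it with its flange flat on the plate, so its blade tip is then 66 mm below this point
- tin: squat round tin of screws, 68 mm across, 34 mm high, bystander; origin under its centre
- screwdriver: small jeweller's screwdriver, 120 mm, lying on the desk, bystander; lies along its x
- cover_plate: chrome harmonica cover plate, 112 by 30 by 10 mm, bystander, flat on the desk; origin under its centre
- reed_plate: brass reed plate, 112 by 30 by 4 mm, bystander, flat on the desk; origin under its centre
- wood_comb: wooden comb, 28 by 110 by 10 mm, bystander, flat on the desk; origin under its centre
Mind the look-alikes: they are no part of the job. What is shaped like the vise but blue or yellow is not meant.

How it is judged (in metres and radians):
On the way, in this order (a step that is already met when the one before it is completed fails the run):
1. the sliding jaw bears on the comb (more than 1 N) and holds it against the fixed jaw (value of joint jaw above 0.038 m and contact force between comb and jaw above 1 N), for 0.1 s.
2. the lock screw is turned home with the driver's blade in its slot, the jaw still shut on the comb (value of joint lock_screw above 1.25 rad and distance between blade_tip and slot below 0.01 m and value of joint jaw above 0.038 m), for 0.1 s.
At the end, for the whole second after the job is handed in: Jaw shut on the comb (joint over 0.038), lock screw home (over 1.25 rad), comb flat on the bed (3 mm, 0.06 rad) within 25 mm of the middle, driver hanging in its stand, flange down (4 mm, 8 mm off centre, 0.08 rad), all at rest (value of joint jaw above 0.038 m and value of joint lock_screw above 1.25 rad and z of comb in the frame of vise between 0.037 and 0.043 m and angle between comb's own z axis and vertical below 0.06 rad and y of comb in the frame of vise between -0.025 and 0.025 m and x of comb in the frame of vise between 0.03 and 0.038 m and angle between driver's own z axis and vertical below 0.08 rad and horizontal distance between driver and stand_hole below 0.008 m and z of driver in the frame of stand between 0.015 and 0.023 m and linear speed of each of driver, comb below 0.02 m/s); the robot touches nothing.
It fails at once if the comb is crushed: pressed by the sliding jaw with more than 60 N (contact force between comb and jaw above 60 N).
It fails at once if a bystander on the desk is moved more than 30 mm (distance of any of tin, screwdriver, cover_plate, reed_plate, wood_comb from where it was at the start of the episode above 0.03 m).
It also fails if it takes over 72 s, if anything falls off the work surface, if the arm or the gripper's body presses on something with over 40 N, if the wrist force passes 120 N, or if a joint passes its speed limit or range.

## Working session

There is one attempt and no reset: what is moved stays moved. The work goes in short steps, Python scripts to look and compute and a tool call to move; the robot and the scene stay as the last step left them, time stands still between calls to the robot, and variables do not carry over. Pictures are saved under pics/ and viewed, at most 10 in all, crops included, and the job is handed in when it is done.

Besides the shell and the picture viewer there is one more tool, called by a JSON object that holds its "method" and its "body", one argument or row to a line. jog_arm: Moves the arm, as the interface text tells. Its arguments: {"type":"object","properties":{"increments":{"type":"array"},"grip":{"type":"number"}},"required":["increments"]}

```bash
ls; mkdir -p pics
python3 - <<'E'
from station import sense, eyes, r
import cv2, numpy as np
s=sense(); print(s['time_s'],s['tcp_pos'],np.round(s['ee_rot'],3),s['gripper_width'])
a=eyes.capture("scene"); b=eyes.capture("top")
cv2.imwrite("pics/scene.png",a); cv2.imwrite("pics/top.png",b)
for c in("scene","top"):
  k=eyes.get_calibration(c); print(c,np.round(k['camera_matrix'],1).tolist(),np.round(k['R'],3).tolist(),np.round(k['t'],3))
for n in ["vise","thumb_plate","slot","comb","driver","stand","tin","screwdriver","cover_plate","reed_plate","wood_comb"]:
  for c in ("top","scene"):
    print(n,c,[(np.round(d['centre'],3).tolist(),round(d['conf'],2)) for d in eyes.spot_in(c,n)])
print(sense()['time_s'])
E
```

```text
pics
0.0 [0.27945638 0.55880176 0.40364615] [[ 0.894 -0.448 -0.001]
 [-0.448 -0.894 -0.002]
 [ 0.     0.002 -1.   ]] 0.9995665986008309
scene [[485.9, 0.0, 259.3], [0.0, 485.9, 199.8], [0.0, 0.0, 1.0]] [[-0.181, 0.983, 0.004], [0.771, 0.145, -0.62], [-0.611, -0.109, -0.784]] [ 0.136 -0.321  1.784]
top [[444.0, 0.0, 252.0], [0.0, 444.0, 191.8], [0.0, 0.0, 1.0]] [[-0.01, -1.0, 0.005], [-0.999, 0.01, -0.045], [0.045, -0.005, -0.999]] [-0.027  0.502  1.618]
vise top [([0.364, 0.227, 0.038], 0.89), ([0.326, -0.209, 0.042], 0.82), ([0.557, -0.182, 0.039], 0.77), ([0.239, -0.438, 0.042], 0.74), ([0.526, -0.193, 0.062], 0.48)]
vise scene [([0.254, -0.436, 0.042], 0.74), ([0.582, -0.178, 0.045], 0.58), ([0.346, -0.209, 0.045], 0.56), ([0.374, 0.228, 0.041], 0.55)]
thumb_plate top [([0.332, 0.233, 0.061], 0.98), ([0.544, -0.19, 0.062], 0.85), ([0.293, -0.225, 0.062], 0.68), ([0.202, -0.455, 0.062], 0.59)]
thumb_plate scene [([0.351, 0.233, 0.061], 0.94), ([0.565, -0.184, 0.062], 0.83), ([0.308, -0.22, 0.062], 0.61), ([0.22, -0.447, 0.064], 0.59)]
slot top [([0.306, 0.24, 0.064], 0.47)]
slot sc
[... 156 characters left out ...]
7, 0.363, 0.012], 0.23)]
driver top []
driver scene [([0.632, 0.146, 0.122], 0.86)]
stand top [([0.614, 0.13, 0.086], 0.75)]
stand scene [([0.646, 0.149, 0.019], 0.77), ([0.634, 0.147, 0.12], 0.35)]
tin top []
tin scene [([0.458, -0.004, 0.034], 0.62)]
screwdriver top [([0.566, -0.002, 0.023], 0.66)]
screwdriver scene [([0.568, -0.002, 0.026], 0.7)]
cover_plate top [([0.57, 0.366, 0.01], 0.68)]
cover_plate scene [([0.57, 0.36, 0.012], 0.94)]
reed_plate top [([0.482, -0.362, 0.006], 0.48)]
reed_plate scene [([0.486, -0.36, 0.004], 0.76), ([0.457, -0.004, 0.036], 0.18)]
wood_comb top [([0.775, 0.026, 0.01], 0.61)]
wood_comb scene [([0.775, 0.023, 0.008], 0.8), ([0.628, 0.147, 0.12], 0.39)]
1.2
```

View pics/scene.png

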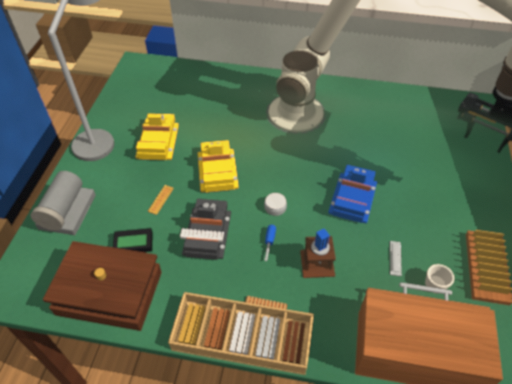

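View pics/top.png

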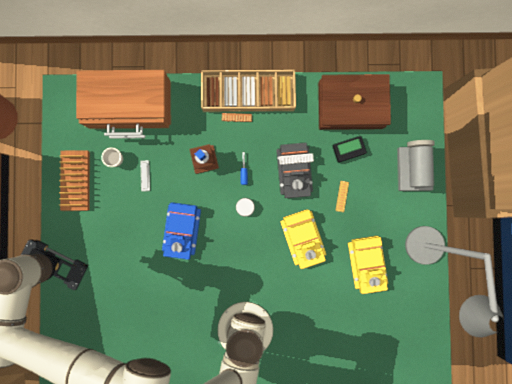

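The vises are: blue at scene (355,193), yellow at (217,165) and (157,137), and dark at (207,228). The dark cast-iron one holds the silver comb, so it is the one meant. I'll confirm it in a crop.

```bash
cat > h.py <<'E'
from station import sense, eyes, r
import numpy as np, cv2, math
def plan(target, yaw=None):
    """rows (tool axes, units) to bring TCP to target; yaw = deg direction of tool x in world"""
    s=sense(); R=np.array(s['ee_rot']); p=np.array(s['tcp_pos'])
    y0=math.degrees(math.atan2(R[1,0],R[0,0]))
    d=R.T@(np.array(target)-p)/0.02
    w=0 if yaw is None else -math.radians((yaw-y0+180)%360-180)/0.08
    n=max(1,math.ceil(max(np.abs(d).max(),abs(w))))
    print('yaw0',round(y0,2),'total',np.round(d,2),'turn',round(w,2),'min rows',n,'per row',np.round(d/n,3),round(w/n,3))
def wristcam():
    s=sense(); k=eyes.get_calibration('wrist'); T=np.eye(4);T[:3,:3]=s['ee_rot'];T[:3,3]=s['tcp_pos']
    return eyes.capture('wrist'), k['camera_matrix'], T@np.array(k['T_tool_cam'])
def ray(px,K,M,z):
    d=M[:3,:3]@np.linalg.solve(K,[px[0],px[1],1]); c=M[:3,3]
    return c+d*(z-c[2])/d[2]
def proj(X,K,M):
    c=M[:3,:3].T@(np.array(X,float)-M[:3,3]); u=K@c; return u[:2]/u[2]
E
python3 - <<'E'
from h import *
a=cv2.imread('pics/scene.png');b=cv2.imread('pics/top.png')
A=cv2.resize(a[190:270,165:245],(400,400),interpolation=2);B=cv2.resize(b[135:205,260:330],(400,400),interpolation=2)
cv2.imwrite('pics/crop.png',np.hstack([A,B]))
print(np.round(eyes.get_calibration('wrist')['T_tool_cam'],3),eyes.get_calibration('wrist')['camera_matrix'])
plan([0.56,0.15,0.40],0)
plan([0.50,-0.19,0.33],0)
E
```

```text
[[ 0.    -0.957 -0.29   0.081]
 [ 1.     0.     0.001  0.   ]
 [-0.001 -0.29   0.957  0.02 ]
 [ 0.     0.     0.     1.   ]] [[339.34652854   0.         247.92285608]
 [  0.         339.34652854 193.89986929]
 [  0.           0.           1.        ]]
yaw0 -26.57 total [21.69 12.02  0.24] turn -5.8 min rows 22 per row [0.986 0.546 0.011] -0.264
yaw0 -26.57 total [26.61 28.56  3.74] turn -5.8 min rows 29 per row [0.918 0.985 0.129] -0.2
```

View pics/crop.png

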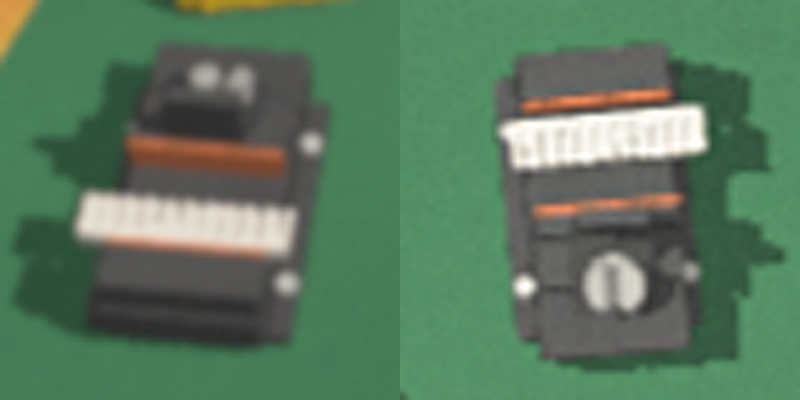

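The crop shows the dark vise with copper jaws and the comb. The slotted screw head is at about crop (612,283), with its slot nearly along the vise's x. Next I move towards the stand and vise.

{"method": "jog_arm", "body": {
  "increments": [
    [0.98, 0.55, 0, -0.58],
    [0.98, 0.55, 0, -0.58],
    [0.98, 0.6, 0, -0.58],
    [0.95, 0.65, 0, -0.58],
    [0.9, 0.7, 0, -0.58],
    [0.9, 0.75, 0, -0.58],
    [0.85, 0.8, 0, -0.58],
    [0.8, 0.85, 0, -0.58],
    [0.75, 0.9, 0, -0.58],
    [0.7, 0.95, 0, -0.58]
  ]
}}

```text
time_s: 2.2
tcp_pos: [0.415, 0.3709, 0.4049]
ee_rot: [[1.0, 0.002, 0.0], [0.002, -1.0, 0.0], [0.0, -0.0, -1.0]]
wrist_force: [-0.1, -0.7, 0.4]
gripper_width: 0.998
gripper_force: 0.0
```

{"method": "jog_arm", "body": {
  "increments": [
    [0.7, 1, 0, 0],
    [0.7, 1, 0, 0],
    [0.7, 1, 0, 0],
    [0.7, 1, 0, 0],
    [0.7, 1, 0, 0],
    [0.7, 1, 0, 0],
    [0.7, 1, 0, 0],
    [0.5, 1, 0, 0],
    [0.3, 1, 0, 0],
    [0, 0, 0, 0]
  ]
}}

```text
time_s: 3.2
tcp_pos: [0.5291, 0.1899, 0.4047]
ee_rot: [[1.0, -0.003, -0.0], [-0.003, -1.0, -0.0], [-0.0, 0.0, -1.0]]
wrist_force: [-0.7, -0.1, -0.0]
gripper_width: 1.0
gripper_force: 0.0
```

Run:
```python
from h import *
s=sense();print(s['time_s'],s['tcp_pos'],s['joints'],s['wrist_force'])
I,K,M=wristcam(); cv2.imwrite('pics/w1.png',I); np.savez('w1.npz',K=K,M=M)
for n in("driver","stand"):
  print(n,[(np.round(d['centre'],3).tolist(),round(d['conf'],2)) for d in eyes.spot_in('wrist',n)])
  o=eyes.outline_of('wrist',n)
  for d in o: 
    ys,xs=np.where(d['mask']);print(d['conf'],xs.mean(),ys.mean(),cv2.minAreaRect(np.c_[xs,ys].astype(np.float32)))
```

```text
3.2 [0.5290796  0.18989623 0.40473298] [ 3.62619142e+01  1.59363698e+01 -8.54929178e+00  1.07157859e-02
 -6.55395026e+01  5.35772595e+01] [-0.71106252 -0.1041117  -0.04211505]
driver [([0.622, 0.153, 0.152], 0.79)]
0.57 304.43704866562007 68.94160125588697 ((303.7500305175781, 68.75001525878906), (57.27564239501953, 67.88224792480469), 45.0)
stand [([0.622, 0.165, 0.084], 0.71)]
```

View pics/w1.png

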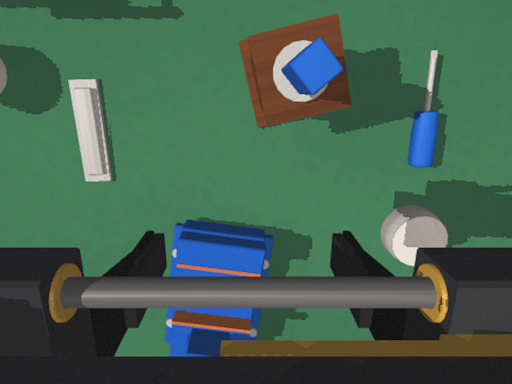

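The wrist picture shows the stand at (297,70) with the flange disc around (302,72) and the blue handle's top square at (315,66). The tin and the screwdriver lie to its right.

Run:
```python
from h import *
I=cv2.imread('pics/w1.png');f=np.load('w1.npz');K,M=f['K'],f['M']
h=cv2.cvtColor(I,cv2.COLOR_BGR2HSV)[20:130,230:360].astype(int)
v=h[...,2]; b=((abs(h[...,0]-108)<12)&(h[...,1]>120))
print(np.unique(v[b]//10*10,return_counts=True))
ys,xs=np.where(b)
for thr in (150,170,190,200):
  m=(b&(v>thr)).astype(np.uint8); n,l,st,c=cv2.connectedComponentsWithStats(m); i=1+st[1:,4].argmax()
  ys,xs=np.where(l==i); P=np.array([ray((x+230,y+20),K,M,0.153)[:2] for x,y in zip(xs,ys)],np.float32)
  print(thr,len(xs),cv2.minAreaRect(P))
# flange: bright unsaturated
m=((h[...,1]<60)&(v>150)).astype(np.uint8); m[:10]=0
n,l,st,c=cv2.connectedComponentsWithStats(m); i=1+st[1:,4].argmax(); ys,xs=np.where(l==i)
P=np.array([ray((x+230,y+20),K,M,0.091)[:2] for x,y in zip(xs,ys)],np.float32);print(cv2.minEnclosingCircle(P),st[i])
plan([0.50,-0.19,0.33],0)
```

```text
(array([100, 110, 120, 130, 140, 150, 160, 170, 180, 190, 200, 210]), array([   4,    6,   19,  280,   53,   45,   29,   34,   42,   54,   95,
       1364]))
150 1658 ((0.6236432790756226, 0.1472606360912323), (0.025430837646126747, 0.030307594686746597), 39.78050231933594)
170 1587 ((0.6250993609428406, 0.14526966214179993), (0.02479323372244835, 0.024736495688557625), 40.45594024658203)
190 1504 ((0.6251391172409058, 0.14533473551273346), (0.024124620482325554, 0.024085987359285355), 40.39970016479492)
200 1449 ((0.6251195669174194, 0.14537307620048523), (0.023703554645180702, 0.023644020780920982), 40.38439178466797)
((0.625002920627594, 0.14557673037052155), 0.023773882538080215) [  43   20   40   62 1022]
yaw0 0.07 total [-1.44 19.12  3.74] turn 0.02 min rows 20 per row [-0.072  0.956  0.187] 0.001
```

{"method": "jog_arm", "body": {
  "increments": [
    [-0.26, 0.99, 0.19, 0],
    [-0.26, 0.99, 0.19, 0],
    [-0.26, 0.99, 0.19, 0],
    [-0.26, 0.99, 0.19, 0],
    [-0.26, 0.99, 0.19, 0],
    [-0.26, 0.99, 0.19, 0],
    [-0.26, 0.99, 0.19, 0],
    [-0.26, 0.99, 0.19, 0],
    [-0.26, 0.99, 0.19, 0],
    [-0.26, 0.99, 0.19, 0]
  ],
  "grip": 0
}}

```text
time_s: 4.45
tcp_pos: [0.476, -0.0078, 0.3666]
ee_rot: [[1.0, -0.0, 0.0], [-0.0, -1.0, 0.0], [0.0, -0.0, -1.0]]
wrist_force: [0.3, -0.3, -0.5]
gripper_width: 0.174
gripper_force: 0.0
```

{"method": "jog_arm", "body": {
  "increments": [
    [-0.26, 0.99, 0.19, 0],
    [-0.26, 0.99, 0.19, 0],
    [-0.26, 0.99, 0.19, 0],
    [-0.26, 0.99, 0.19, 0],
    [-0.26, 0.99, 0.19, 0],
    [-0.26, 0.99, 0.19, 0],
    [-0.26, 0.99, 0.19, 0],
    [-0.26, 0.99, 0.19, 0],
    [-0.26, 0.8, 0.19, 0],
    [0, 0, 0, 0]
  ]
}}

```text
time_s: 5.45
tcp_pos: [0.4286, -0.1824, 0.332]
ee_rot: [[1.0, -0.003, -0.001], [-0.003, -1.0, 0.0], [-0.001, -0.0, -1.0]]
wrist_force: [-0.6, 0.7, -0.1]
gripper_width: 0.004
gripper_force: 0.0
```

Run:
```python
from h import *
s=sense();print(s['time_s'],s['tcp_pos'],s['joints'],s['wrist_force'])
I,K,M=wristcam(); cv2.imwrite('pics/w2.png',I); np.savez('w2.npz',K=K,M=M)
for n in("thumb_plate","slot","comb","vise"):
  print(n,[(np.round(d['centre'],3).tolist(),round(d['conf'],2)) for d in eyes.spot_in('wrist',n)])
```

```text
5.45 [ 0.42861503 -0.18236912  0.33196676] [-2.98652851e+00  1.07230995e+01 -2.72266275e+01 -5.78739128e-03
 -5.21300678e+01  9.28242125e+01] [-0.57546263  0.68036416 -0.07465249]
thumb_plate [([0.542, -0.192, 0.058], 0.57), ([0.305, -0.185, 0.062], 0.52)]
slot [([0.526, -0.191, 0.06], 0.61)]
comb []
vise [([0.41, -0.204, 0.063], 0.96), ([0.531, -0.188, 0.05], 0.9), ([0.277, -0.396, 0.028], 0.72)]
```

View pics/w2.png

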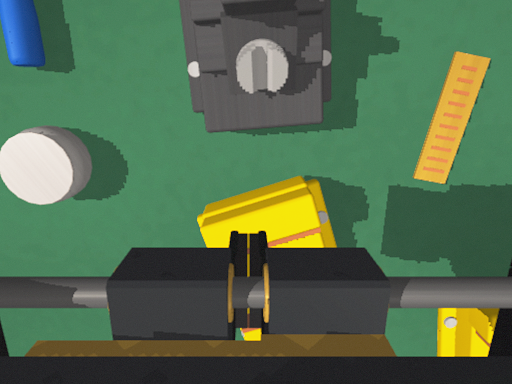

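The dark vise's rear is at the top of the picture, with the screw head at (263,67) and its slot roughly along the image vertical. The jaws are out of frame, so I back up a little.

{"method": "jog_arm", "body": {
  "increments": [
    [-0.2, 0, -1, 0],
    [-0.2, 0, -1, 0],
    [-0.2, 0, -1, 0],
    [-0.2, 0, -1, 0],
    [-0.2, 0, -1, 0],
    [0, 0, 0, 0]
  ]
}}

```text
time_s: 6.3
tcp_pos: [0.4102, -0.1803, 0.4356]
ee_rot: [[1.0, 0.002, 0.007], [0.002, -1.0, -0.001], [0.007, 0.001, -1.0]]
wrist_force: [0.6, -0.6, 0.2]
gripper_width: 0.004
gripper_force: 0.0
```

Run:
```python
from h import *
s=sense();print(s['time_s'],s['tcp_pos'],s['wrist_force'])
I,K,M=wristcam(); cv2.imwrite('pics/w3raw.png',I); np.savez('w3.npz',K=K,M=M)
for n in("thumb_plate","slot","comb"):
  print(n,[(np.round(d['centre'],3).tolist(),round(d['conf'],2)) for d in eyes.spot_in('wrist',n)])
cv2.imwrite('pics/w3.png',cv2.resize(I[0:150,165:365],(800,600),interpolation=2))
```

```text
6.3 [ 0.4102125  -0.18029484  0.43560419] [ 0.60469201 -0.61991195  0.15053746]
thumb_plate [([0.219, -0.437, 0.064], 0.79), ([0.542, -0.192, 0.065], 0.68), ([0.556, -0.006, 0.021], 0.61)]
slot [([0.526, -0.191, 0.062], 0.78), ([0.178, -0.443, 0.063], 0.65), ([0.533, -0.189, 0.049], 0.56)]
comb []
```

View pics/w3.png

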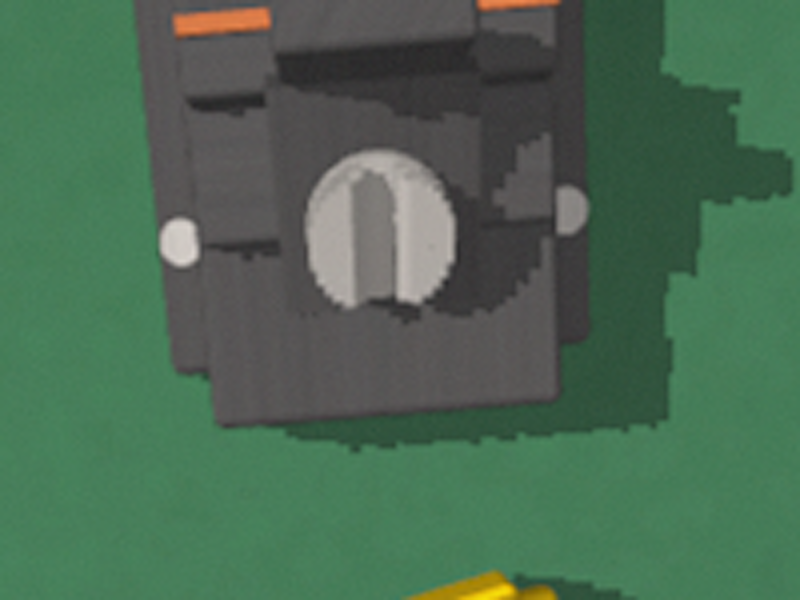

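Run:
```python
from h import *
f=np.load('w3.npz');K,M=f['K'],f['M']
q=lambda X,Y,z:ray((165+X/4-.4,Y/4-.4),K,M,z)
ang=lambda a,b:np.degrees(np.arctan2(b[1]-a[1],b[0]-a[0]))
a,b=q(478,38,.1),q(276,52,.1);print('plate',a,b,(a+b)/2,ang(a,b)-90,np.linalg.norm(a-b))
a,b=q(560,398,.04),q(216,425,.04);print('back',(a+b)/2,ang(a,b)-90,np.linalg.norm(a-b))
a,b=q(556,0,.061),q(175,17,.061);print('jaw',(a+b)/2,ang(a,b)-90,np.linalg.norm(a-b))
yaw=np.radians(4.2); ex=np.array([np.cos(yaw),np.sin(yaw),0]);ey=np.array([-ex[1],ex[0],0]);t=np.radians(30)
az=np.cos(t)*np.array([0,0,1])-np.sin(t)*ex
u=np.cos(t)*ex+np.sin(t)*np.array([0,0,1])   # in head plane, up-slope
def onplane(X,Y,S):
  d=M[:3,:3]@np.linalg.solve(K,[165+X/4-.4,Y/4-.4,1]); c=M[:3,3]; return c+d*((S-c)@az)/(d@az)
for z in (.056,.062):
  S=q(374,238,z); P=[onplane(*p,S) for p in ((352,190),(350,290),(396,190),(394,290))]
  for k in (0,2):
    v=P[k]-P[k+1]; print(z,'slot dir (u,ey) deg',np.degrees(np.arctan2(v@ey,v@u)),'horiz yaw',np.degrees(np.arctan2(v[1],v[0])),'S',S, 'width',abs((P[2]-P[0])@ey))
  H=[onplane(*p,S) for p in((306,238),(457,228),(381,150),(375,310))]
  print('head',np.linalg.norm(H[0]-H[1]),np.linalg.norm(H[2]-H[3]),sum(H)/4)
```

```text
plate [ 0.55901705 -0.21166933  0.1       ] [ 0.55626615 -0.16939058  0.1       ] [ 0.5576416  -0.19052995  0.1       ] 3.7227424435025966 0.042368151174124596
back [ 0.48201841 -0.19620837  0.04      ] 4.470197666850652 0.0922639593551302
jaw [ 0.57348459 -0.18889635  0.061     ] 2.439325891548009 0.08908041429575203
0.056 slot dir (u,ey) deg -4.050899559440354 horiz yaw -0.47498310504585634 S [ 0.52390318 -0.19163444  0.056     ] width 0.01060423142867927
0.056 slot dir (u,ey) deg -2.7026641674367697 horiz yaw 1.0800030836678685 S [ 0.52390318 -0.19163444  0.056     ] width 0.01060423142867927
head 0.03734911250532807 0.04026948096428569 [ 0.52495386 -0.1930046   0.05654704]
0.062 slot dir (u,ey) deg -4.050899559440374 horiz yaw -0.4749831050458767 S [ 0.52336041 -0.19145744  0.062     ] width 0.010427554137499446
0.062 slot dir (u,ey) deg -2.7026641674368164 horiz yaw 1.0800030836678156 S [ 0.52336041 -0.19145744  0.062     ] width 0.010427554137499446
head 0.036726838267935866 0.0395985504153027 [ 0.52439358 -0.19280477  0.06253793]
```

{"method": "jog_arm", "body": {
  "increments": [
    [0, 0, 0.8, -0.85],
    [0.68, 0.11, 0.95, 0],
    [0.68, 0.11, 0.95, 0],
    [0.68, 0.11, 0.95, 0],
    [0.68, 0.11, 0.95, 0],
    [0.68, 0.11, 0.95, 0],
    [0.68, 0.11, 0.95, 0],
    [0.68, 0.11, 0.95, 0],
    [0.68, 0.11, 0.95, 0],
    [0, 0, 0, 0]
  ]
}}

```text
time_s: 7.5
tcp_pos: [0.5199, -0.1906, 0.2605]
ee_rot: [[0.998, 0.068, -0.007], [0.068, -0.998, 0.001], [-0.007, -0.001, -1.0]]
wrist_force: [0.2, -0.8, 0.2]
gripper_width: 0.008
gripper_force: 0.0
```

Run:
```python
from h import *
s=sense();print(s['time_s'],s['tcp_pos'],s['wrist_force'])
plan([0.548,-.1912,.268],4)
```

```text
7.5 [ 0.51986253 -0.19064589  0.26049635] [ 0.23891673 -0.79867973  0.24815993]
yaw0 3.9 total [ 1.4   0.12 -0.39] turn -0.02 min rows 2 per row [ 0.699  0.061 -0.193] -0.011
```

{"method": "jog_arm", "body": {
  "increments": [
    [0.2, 0, -0.38, 0],
    [0.5, 0.05, 0, 0],
    [0.4, 0.05, 0, 0],
    [0.2, 0, 0, 0],
    [0.1, 0, 0, 0],
    [0.1, 0, 0, 0],
    [0, 0, 0, 0]
  ]
}}

```text
time_s: 8.2
tcp_pos: [0.5493, -0.1908, 0.2721]
ee_rot: [[0.998, 0.068, -0.001], [0.068, -0.998, 0.0], [-0.001, -0.0, -1.0]]
wrist_force: [-3.5, -0.4, 1.8]
gripper_width: 0.005
gripper_force: 1.6
```

{"method": "jog_arm", "body": {
  "increments": [
    [0.15, 0, 0.1, 0],
    [0.15, 0, 0, 0],
    [0.15, 0, 0, 0],
    [0.15, 0, 0, 0],
    [0.15, 0, 0, 0],
    [0.15, 0, 0, 0],
    [0.15, 0, 0, 0],
    [0.15, 0, 0, 0],
    [0.15, 0, 0, 0],
    [0.1, 0, 0, 0]
  ]
}}

```text
time_s: 9.2
tcp_pos: [0.5787, -0.1887, 0.2699]
ee_rot: [[0.998, 0.068, -0.001], [0.068, -0.998, 0.0], [-0.001, -0.0, -1.0]]
wrist_force: [-5.1, 1.4, 0.2]
gripper_width: 0.005
gripper_force: 2.3
```

{"method": "jog_arm", "body": {
  "increments": [
    [0.1, 0, 0, 0],
    [0.1, 0, 0, 0],
    [0.07, 0, 0, 0],
    [0.05, 0, 0, 0],
    [0.05, 0, 0, 0]
  ]
}}

```text
time_s: 9.7
tcp_pos: [0.583, -0.1885, 0.2699]
ee_rot: [[0.998, 0.067, -0.012], [0.067, -0.998, 0.001], [-0.012, -0.002, -1.0]]
wrist_force: [-15.7, 1.3, 9.5]
gripper_width: 0.002
gripper_force: 7.7
```

{"method": "jog_arm", "body": {
  "increments": [
    [0.05, 0, 0, 0],
    [0, 0, 0, 0],
    [0, 0, 0, 0]
  ]
}}

```text
time_s: 10.0
tcp_pos: [0.5833, -0.1885, 0.2699]
ee_rot: [[0.998, 0.067, -0.014], [0.067, -0.998, 0.001], [-0.014, -0.002, -1.0]]
wrist_force: [-15.5, 2.0, 9.6]
gripper_width: 0.005
gripper_force: 8.0
```

Run:
```python
from h import *
a=eyes.capture("scene"); b=eyes.capture("top")
A=cv2.resize(a[190:270,165:245],(400,400),interpolation=2);B=cv2.resize(b[135:205,260:330],(400,400),interpolation=2)
cv2.imwrite('pics/crop2.png',np.hstack([A,B]))
```

```text
(no output)
```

View pics/crop2.png

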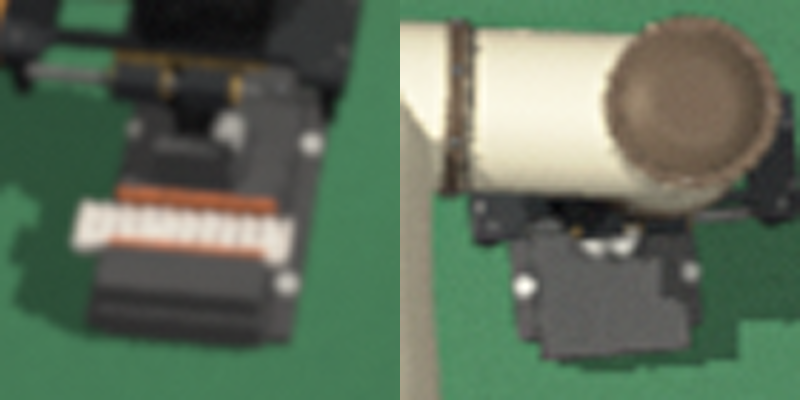

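Both copper jaw faces now touch the comb, and the push force rose from 5 to 15 N, so it is clamped. I retreat and measure the slot from two viewpoints.

{"method": "jog_arm", "body": {
  "increments": [
    [-0.3, 0, 0, 0],
    [-0.7, 0, 0, 0],
    [-0.7, 0, -0.5, 0],
    [-0.7, 0, -1, 0],
    [-0.5, 0, -1, 0],
    [-0.5, 0, -1, 0],
    [-0.5, 0, -1, 0],
    [-0.5, 0, -0.5, 0],
    [0, 0, 0, 0],
    [0, 0, 0, 0]
  ]
}}

```text
time_s: 11.1
tcp_pos: [0.4995, -0.1942, 0.37]
ee_rot: [[0.998, 0.068, 0.002], [0.068, -0.998, 0.0], [0.002, 0.0, -1.0]]
wrist_force: [0.5, 1.0, -0.8]
gripper_width: 0.006
gripper_force: 0.0
```

```bash
cat > look.py <<'E'
from h import *
import sys
s=sense();print(s['time_s'],s['tcp_pos'],s['joints'],s['wrist_force'])
I,K,M=wristcam(); n=sys.argv[1]; cv2.imwrite(f'pics/{n}.png',I); np.savez(n+'.npz',K=K,M=M)
for o in ("slot","thumb_plate"):
  print(o,[(np.round(d['centre'],3).tolist(),round(d['conf'],2)) for d in eyes.spot_in('wrist',o)])
hs=cv2.cvtColor(I,cv2.COLOR_BGR2HSV); m=((hs[...,1]<40)&(hs[...,2]>110)).astype(np.uint8); m=cv2.morphologyEx(m,cv2.MORPH_CLOSE,np.ones((9,9)))
N,l,st,c=cv2.connectedComponentsWithStats(m)
for i in range(1,N):
  if 300<st[i,4]<20000: print(st[i],c[i],ray(c[i],K,M,.065))
E
python3 look.py w4
```

```text
11.1 [ 0.49949421 -0.19424259  0.3699576 ] [-3.90398149e+00  1.50469031e+01 -1.51087488e+01 -8.54702738e-03
 -5.97505952e+01  9.78061583e+01] [ 0.54350253  0.95055055 -0.84309444]
slot [([0.56, -0.188, 0.063], 0.68)]
thumb_plate [([0.58, -0.19, 0.063], 0.62)]
[ 35   0  15  67 497] [42.63581489 31.722334  ] [ 0.61327232 -0.0297825   0.065     ]
[ 178   14  151   41 5498] [253.41524191  33.17933794] [ 0.62333004 -0.19106468  0.065     ]
[ 225   94   44   44 1557] [246.50481696 115.85677585] [ 0.56111125 -0.18994227  0.065     ]
[  22  179   78   68 3836] [ 59.47262774 213.59306569] [ 0.46463733 -0.02907242  0.065     ]
[ 34 289  74  18 804] [ 81.37064677 295.84825871] [ 0.38098011 -0.04241189  0.065     ]
[ 396  289  116   18 1898] [453.76975764 297.74499473] [ 0.40339612 -0.40148286  0.065     ]
```

```bash
python3 -c "
import cv2
I=cv2.imread('pics/w4.png');cv2.imwrite('pics/w4c.png',cv2.resize(I[0:150,170:330],(640,600),interpolation=2))"
```

```text
(no output)
```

View pics/w4c.png

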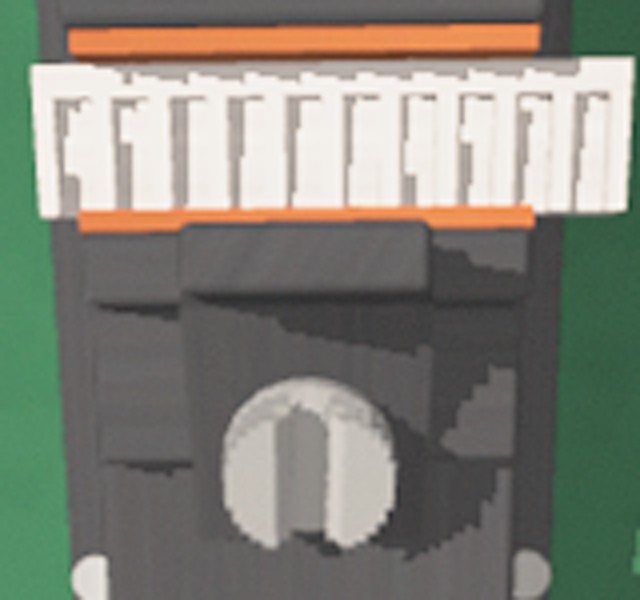

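Run:
```python
from h import *
from scipy.optimize import least_squares
f=np.load('w4.npz');K,M=f['K'],f['M']
q=lambda X,Y,z:ray((170+X/4-.4,Y/4-.4),K,M,z)
a,b=q(430,291,.1),q(190,297,.1);print('plate',(a+b)/2,np.linalg.norm(a-b),np.degrees(np.arctan2(*(b-a)[[1,0]]))-90)
a,b=q(540,30,.062),q(70,33,.062);print('fixed',(a+b)/2,np.linalg.norm(a-b),np.degrees(np.arctan2(*(b-a)[[1,0]]))-90)
a,b=q(533,210,.061),q(79,214,.061);print('slid',(a+b)/2,np.linalg.norm(a-b),np.degrees(np.arctan2(*(b-a)[[1,0]]))-90)
for z in(.060,.065,.070):print('face',z,q(309,473,z))
for z in(.052,.057,.062):print('floor vis',z,q(302,470,z))
# slot angle
yaw=np.radians(4); ex=np.array([np.cos(yaw),np.sin(yaw),0]);ey=np.array([-ex[1],ex[0],0]);t=np.pi/6
az=np.cos(t)*np.array([0,0,1])-np.sin(t)*ex;u=np.cos(t)*ex+np.sin(t)*np.array([0,0,1])
S=q(302,470,.057)
def on(X,Y):
  d=M[:3,:3]@np.linalg.solve(K,[170+X/4-.4,Y/4-.4,1]);c=M[:3,3];return c+d*((S-c)@az)/(d@az)
for p in(((276,430),(276,530)),((328,430),(326,530))):
  v=on(*p[0])-on(*p[1]);print('slot',np.degrees(np.arctan2(v@ey,v@u)),np.degrees(np.arctan2(v[1],v[0])))
for p in ((302,405),(302,535),(309,380),(309,548),(222,475),(396,470)): w=on(*p)-S; print(p,np.round([w@u*1e3,w@ey*1e3],1))
plan([0.6251,.1454,.33],40.4); plan([0.6251,.1454,.33],-49.6)
```

```text
plate [ 0.59245784 -0.18835515  0.1       ] 0.041713945204928535 5.278303459530022
fixed [ 0.64120605 -0.1840232   0.062     ] 0.08936643174286787 4.25971958349929
slid [ 0.60954502 -0.18632773  0.061     ] 0.08971531475848236 4.397401567171457
face 0.06 [ 0.55916962 -0.19034487  0.06      ]
face 0.065 [ 0.5595342  -0.19033292  0.065     ]
face 0.07 [ 0.55989878 -0.19032098  0.07      ]
floor vis 0.052 [ 0.55911217 -0.18882202  0.052     ]
floor vis 0.057 [ 0.55946793 -0.18883595  0.057     ]
floor vis 0.062 [ 0.55982369 -0.18884987  0.062     ]
slot -1.197398758415358 2.617430093495871
slot -0.5955646637562493 3.312309417739038
(302, 405) [15.5 -0.1]
(302, 535) [-16.8   0.1]
(309, 380) [21.2 -1.5]
(309, 548) [-20.4  -1.4]
(222, 475) [-1.2 16.9]
(396, 470) [ -0.  -19.8]
yaw0 3.91 total [  7.42 -16.51   1.94] turn -7.96 min rows 17 per row [ 0.437 -0.971  0.114] -0.468
yaw0 3.91 total [  7.42 -16.51   1.94] turn 11.67 min rows 17 per row [ 0.437 -0.971  0.114] 0.687
```

```bash
cat >> h.py <<'E'
def rows(target,yaw,n):
    """n equal world steps with turning, expressed row by row in the turning tool's axes"""
    s=sense(); R=np.array(s['ee_rot']); p=np.array(s['tcp_pos']); y0=math.degrees(math.atan2(R[1,0],R[0,0]))
    dy=math.radians((yaw-y0+180)%360-180)/n; d=(np.array(target)-p)/n/.02
    out=[]
    for i in range(n):
        a=math.radians(y0)+i*dy; c,q=math.cos(a),math.sin(a)
        out.append([round(c*d[0]+q*d[1],2),round(q*d[0]-c*d[1],2),round(-d[2],2),round(-dy/.08,2)])
    print(out)
E
python3 -c "
from h import *
rows([.6251,.1454,.345],-49.6,20)"
```

```text
[[np.float64(0.37), np.float64(-0.83), np.float64(0.06), 0.58], [np.float64(0.33), np.float64(-0.84), np.float64(0.06), 0.58], [np.float64(0.29), np.float64(-0.86), np.float64(0.06), 0.58], [np.float64(0.25), np.float64(-0.87), np.float64(0.06), 0.58], [np.float64(0.21), np.float64(-0.88), np.float64(0.06), 0.58], [np.float64(0.17), np.float64(-0.89), np.float64(0.06), 0.58], [np.float64(0.13), np.float64(-0.9), np.float64(0.06), 0.58], [np.float64(0.09), np.float64(-0.9), np.float64(0.06), 0.58], [np.float64(0.04), np.float64(-0.9), np.float64(0.06), 0.58], [np.float64(0.0), np.float64(-0.91), np.float64(0.06), 0.58], [np.float64(-0.04), np.float64(-0.9), np.float64(0.06), 0.58], [np.float64(-0.08), np.float64(-0.9), np.float64(0.06), 0.58], [np.float64(-0.12), np.float64(-0.9), np.float64(0.06), 0.58], [np.float64(-0.17), np.float64(-0.89), np.float64(0.06), 0.58], [np.float64(-0.21), np.float64(-0.88), np.float64(0.06), 0.58], [np.float64(-0.25), np.float64(-0.87), np.float64(0.06), 0.58], [np.float64(-0.29), np.float64(-0.86), np.float64(0.06), 0.58], [np.float64(-0.33), np.float64(-0.84), np.float64(0.06), 0.58], [np.float64(-0.37), np.float64(-0.83), np.float64(0.06), 0.58], [np.float64(-0.41), np.float64(-0.81), np.float64(0.06), 0.58]]
```

{"method": "jog_arm", "body": {
  "increments": [
    [0.37, -0.83, 0.03, 0.58],
    [0.33, -0.84, 0.03, 0.58],
    [0.29, -0.86, 0.03, 0.58],
    [0.25, -0.87, 0.03, 0.58],
    [0.21, -0.88, 0.03, 0.58],
    [0.17, -0.89, 0.03, 0.58],
    [0.13, -0.9, 0.03, 0.58],
    [0.09, -0.9, 0.03, 0.58],
    [0.04, -0.9, 0.03, 0.58],
    [0.0, -0.91, 0.03, 0.58]
  ],
  "grip": 70
}}

```text
time_s: 12.25
tcp_pos: [0.5622, -0.0232, 0.3629]
ee_rot: [[0.922, -0.387, -0.001], [-0.387, -0.922, -0.0], [-0.001, 0.001, -1.0]]
wrist_force: [0.0, 0.5, -0.2]
gripper_width: 0.773
gripper_force: 0.0
```

{"method": "jog_arm", "body": {
  "increments": [
    [-0.04, -0.9, 0.03, 0.58],
    [-0.08, -0.9, 0.03, 0.58],
    [-0.12, -0.9, 0.03, 0.58],
    [-0.17, -0.89, 0.03, 0.58],
    [-0.21, -0.88, 0.03, 0.58],
    [-0.25, -0.87, 0.03, 0.58],
    [-0.29, -0.86, 0.03, 0.58],
    [-0.33, -0.84, 0.03, 0.58],
    [-0.37, -0.83, 0.03, 0.58],
    [-0.41, -0.81, 0.03, 0.58]
  ]
}}

```text
time_s: 13.25
tcp_pos: [0.6241, 0.147, 0.3567]
ee_rot: [[0.651, -0.759, -0.002], [-0.759, -0.651, -0.001], [-0.0, 0.002, -1.0]]
wrist_force: [0.4, -0.6, -0.3]
gripper_width: 0.803
gripper_force: 0.0
```

```bash
python3 -c "
from h import *
s=sense();print(s['time_s'],s['tcp_pos'],s['joints'],s['gripper_width'])
plan([.6251,.1454,.298],-49.6)"
```

```text
13.25 [0.62408132 0.14704106 0.35665742] [ 2.76896745e+01  2.56043417e+01 -1.03216544e+00 -9.67821673e-04
 -6.34645528e+01  1.29431787e+01] 0.8027403427342277
yaw0 -49.37 total [0.1  0.01 2.93] turn 0.05 min rows 3 per row [0.032 0.003 0.978] 0.017
```

{"method": "jog_arm", "body": {
  "increments": [
    [0.08, 0, 0.9, 0.05],
    [0, 0, 0.9, 0],
    [0, 0, 0.8, 0],
    [0, 0, 0.33, 0],
    [0, 0, 0, 0]
  ]
}}

```text
time_s: 13.75
tcp_pos: [0.6246, 0.1449, 0.2976]
ee_rot: [[0.65, -0.76, -0.003], [-0.76, -0.65, -0.002], [-0.001, 0.003, -1.0]]
wrist_force: [-0.3, -0.3, -0.2]
gripper_width: 0.804
gripper_force: 0.0
```

{"method": "jog_arm", "body": {
  "increments": [
    [0, 0, 0, 0],
    [0, 0, 0, 0],
    [0, 0, 0, 0],
    [0, 0, 0, 0],
    [0, 0, 0, 0],
    [0, 0, 0, 0]
  ],
  "grip": 10
}}

```text
time_s: 14.35
tcp_pos: [0.6246, 0.1448, 0.2998]
ee_rot: [[0.65, -0.76, 0.0], [-0.76, -0.65, 0.0], [0.0, -0.0, -1.0]]
wrist_force: [-0.2, 0.5, -0.5]
gripper_width: 0.344
gripper_force: 0.0
```

{"method": "jog_arm", "body": {
  "increments": [
    [0, 0, 0, 0],
    [0, 0, 0, 0],
    [0, 0, 0, 0]
  ]
}}

```text
time_s: 14.65
tcp_pos: [0.6246, 0.1449, 0.2997]
ee_rot: [[0.65, -0.76, 0.0], [-0.76, -0.65, 0.0], [0.0, -0.0, -1.0]]
wrist_force: [-0.8, -0.1, 1.1]
gripper_width: 0.297
gripper_force: 30.0
```

{"method": "jog_arm", "body": {
  "increments": [
    [0, 0, -0.2, 0],
    [0, 0, -0.6, 0],
    [0, 0, -1, 0],
    [0, 0, -1, 0],
    [0, 0, -1, 0],
    [0, 0, -1, 0],
    [0, 0, -0.7, 0],
    [0, 0, 0, 0]
  ]
}}

```text
time_s: 15.45
tcp_pos: [0.6248, 0.1448, 0.413]
ee_rot: [[0.65, -0.76, 0.006], [-0.76, -0.65, 0.002], [0.002, -0.006, -1.0]]
wrist_force: [-0.7, -0.2, -1.8]
gripper_width: 0.3
gripper_force: 30.0
```

Run:
```python
from h import *
s=sense();print(s['time_s'],s['tcp_pos'],s['joints'],s['gripper_width'],s['wrist_force'],s['gripper_force'])
I=eyes.capture('scene'); W,Kw,Mw=wristcam()
k=eyes.get_calibration('scene');M=np.eye(4);M[:3,:3]=np.array(k['R']).T;M[:3,3]=-M[:3,:3]@k['t'];K=np.array(k['camera_matrix'])
p=np.array(s['tcp_pos']); u=proj(p-[0,0,.2808],K,M); print('tip px scene',u)
x,y=u.astype(int)
A=cv2.resize(I[y-40:y+20,x-30:x+30],(400,400),interpolation=2)
print('tip px wrist',proj(p-[0,0,.2808],Kw,Mw)); cv2.imwrite('pics/w5.png',W)
B=cv2.resize(W,(400,300)); B=np.vstack([B,np.zeros((100,400,3),np.uint8)])
cv2.imwrite('pics/blade.png',np.hstack([A,B]))
rows([.56,-.1905,p[2]],-49.6,18)
```

```text
15.45 [0.62480297 0.14480388 0.41300906] [ 2.74854263e+01  2.32805265e+01  3.55435357e+00  4.97666154e-02
 -6.99283612e+01  1.30208872e+01] 0.2998648892225978 [-0.74362812 -0.15264811 -1.75467942] 29.997786870226264
tip px scene [322.00043871 237.44636038]
tip px wrist [248.69815085 197.14892793]
[[np.float64(0.59), np.float64(0.74), np.float64(-0.01), 0.0], [np.float64(0.59), np.float64(0.74), np.float64(-0.01), 0.0], [np.float64(0.59), np.float64(0.74), np.float64(-0.01), 0.0], [np.float64(0.59), np.float64(0.74), np.float64(-0.01), 0.0], [np.float64(0.59), np.float64(0.74), np.float64(-0.01), 0.0], [np.float64(0.59), np.float64(0.74), np.float64(-0.01), 0.0], [np.float64(0.59), np.float64(0.74), np.float64(-0.01), 0.0], [np.float64(0.59), np.float64(0.74), np.float64(-0.01), 0.0], [np.float64(0.59), np.float64(0.74), np.float64(-0.01), 0.0], [np.float64(0.59), np.float64(0.74), np.float64(-0.01), 0.0], [np.float64(0.59), np.float64(0.74), np.float64(-0.01), 0.0], [np.float64(0.59), np.float64(0.74), np.float64(-0.01), 0.0], [np.float64(0.59), np.float64(0.74), np.float64(-0.01), 0.0], [np.float64(0.59), np.float64(0.74), np.float64(-0.01), 0.0], [np.float64(0.59), np.float64(0.74), np.float64(-0.01), 0.0], [np.float64(0.59), np.float64(0.74), np.float64(-0.01), 0.0], [np.float64(0.59), np.float64(0.74), np.float64(-0.01), 0.0], [np.float64(0.59), np.float64(0.74), np.float64(-0.01), 0.0]]
```

View pics/blade.png

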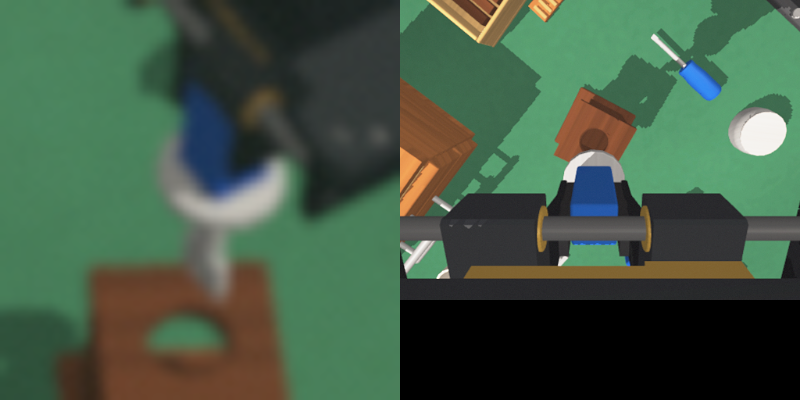

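The scene crop shows the blade at (208,270) as narrow with its tip edge falling to the right. This suggests the blade lies along yaw 40°. I'll check that numerically.

Run:
```python
from h import *
s=sense();p=np.array(s['tcp_pos'])-[0,0,.2808]
I=eyes.capture('scene');k=eyes.get_calibration('scene');M=np.eye(4);M[:3,:3]=np.array(k['R']).T;M[:3,3]=-M[:3,:3]@k['t'];K=np.array(k['camera_matrix'])
S=4;C=np.array([290,200]);big=cv2.resize(I[200:260,290:350],None,fx=S,fy=S,interpolation=2)
hs=cv2.cvtColor(big,cv2.COLOR_BGR2HSV);m=((hs[...,1]<90)&(hs[...,2]>90))
def hull(P):
  m=np.zeros(big.shape[:2],np.uint8);cv2.fillConvexPoly(m,cv2.convexHull(np.array([(proj(x,K,M)-C)*S for x in P]).astype(np.int32)),1);return m.astype(bool)
for yaw in(40.4,-49.6):
  e=np.array([np.cos(np.radians(yaw)),np.sin(np.radians(yaw)),0]);n=np.array([-e[1],e[0],0])
  b=hull([p+a*.012*e+c*.002*n+[0,0,z] for a in(-1,1) for c in(-1,1) for z in(0,.02)])
  sh=hull([p+.006*np.array([np.cos(t),np.sin(t),0])+[0,0,z] for t in np.arange(0,6.3,.3) for z in(.02,.045)])
  mod=b|sh; best=max((( (m&np.roll(mod,(dy,dx),(0,1)))[sy].sum()/((m|np.roll(mod,(dy,dx),(0,1)))[sy]).sum()),dx,dy) for dx in range(-12,13,2) for dy in range(-12,13,2) for sy in [slice(int((proj(p+[0,0,.04],K,M)-C)[1]*S),None)])
  print(yaw,best)
```

```text
40.4 (np.float64(0.3446095478975656), 2, 4)
-49.6 (np.float64(0.2918902802623733), 2, 6)
```

Run:
```python
from h import *
p=np.array(sense()['tcp_pos'])-[0,0,.2808]
I=eyes.capture('scene');k=eyes.get_calibration('scene');M=np.eye(4);M[:3,:3]=np.array(k['R']).T;M[:3,3]=-M[:3,:3]@k['t'];K=np.array(k['camera_matrix'])
for yaw in(40.4,-49.6):
  e=np.array([np.cos(np.radians(yaw)),np.sin(np.radians(yaw)),0]);print(yaw,[np.round(proj(p+a*.012*e+[0,0,z],K,M),1).tolist() for a in(-1,1) for z in(0,.02)])
c=I[222:246,312:334].astype(int); print(np.array(c[...,2]))
```

```text
40.4 [[319.3, 234.9], [320.0, 230.6], [324.4, 241.5], [325.3, 237.2]]
-49.6 [[325.6, 236.3], [326.4, 232.0], [318.1, 240.0], [318.8, 235.8]]
[[ 73  74  81  99 115 117 102  76  51  34  29  28  29  29  27  28  28  34
   55 100 144 158]
 [ 72  74  81  97 115 120 115  99  75  50  34  28  27  28  27  31  42  59
   89 129 163 168]
 [ 73  74  80  95 113 123 123 116  99  74  46  31  29  34  41  57  82 109
  138 164 180 169]
 [ 73  74  77  88 111 128 133 127 117  96  68  43  42  58  82 108 135 159
  175 187 188 166]
 [ 73  73  74  84 107 135 149 146 140 128 106  80  84 109 135 159 175 187
  193 194 183 151]
 [ 74  73  73  79  96 126 149 162 167 166 151 133 138 159 176 188 193 197
  195 188 168 129]
 [ 74  73  73  74  82 102 128 151 169 180 178 173 177 187 194 196 195 193
  186 170 143 104]
 [ 73  73  73  73  74  81  97 119 141 160 172 177 180 185 187 186 182 175
  161 137 110  84]
 [ 73  72  73  73  73  74  81  94 112 127 140 148 153 157 158 156 150 140
  125 102  83  74]
 [ 73  73  73  73  72  73  77  90 100 105 111 120 126 125 119 114 108 101
   91  81  74  71]
 [ 73  73  73  73  73  74  78
[... 573 characters left out ...]
5 106 123 129 116 104 101 101
  101  98  88  77]
 [100 100 100 100 101 101 101 101 103 100 100 103 115 123 114 105 104 105
  105 103  93  79]
 [105 105 105 105 106 105 106 105 106 107 105 109 116 119 112 108 107 107
  107 106  97  82]
 [107 107 108 109 109 109 108 107 106 107 108 111 115 116 111 109 109 108
  108 108  99  85]
 [110 109 110 108 108 106 102 100  98  98  99 103 108 109 108 107 108 107
  108 105  99  86]
 [107 107 107 106 103  97  90  84  81  80  82  89  94 100 103 104 105 106
  104 103  99  86]
 [104 103 101  97  91  85  78  74  68  66  67  71  79  88  97 101 102 102
  103 102  98  87]
 [100 100  95  87  81  76  74  72  70  67  65  64  67  78  92  99 102 102
  101 102  98  90]]
```

The blade's lower corner at (325,241) and upper-left corner at (319,235) match yaw 40.4°, so the blade lies along tool y. The tool yaw must be −87.5° to enter the slot.

```bash
sed -i 's/out.append(\[\(.*\)\])$/out.append([float(v) for v in (\1)])/' h.py; python3 -c "
from h import *
rows([.56,-.1905,.385],-87.5,19)"
```

```text
[[0.56, 0.7, 0.06, 0.44], [0.59, 0.68, 0.06, 0.44], [0.61, 0.66, 0.06, 0.44], [0.63, 0.64, 0.06, 0.44], [0.65, 0.62, 0.06, 0.44], [0.67, 0.59, 0.06, 0.44], [0.69, 0.57, 0.06, 0.44], [0.71, 0.54, 0.06, 0.44], [0.73, 0.52, 0.06, 0.44], [0.75, 0.49, 0.06, 0.44], [0.77, 0.47, 0.06, 0.44], [0.78, 0.44, 0.06, 0.44], [0.8, 0.41, 0.06, 0.44], [0.81, 0.38, 0.06, 0.44], [0.82, 0.36, 0.06, 0.44], [0.84, 0.33, 0.06, 0.44], [0.85, 0.3, 0.06, 0.44], [0.86, 0.27, 0.06, 0.44], [0.87, 0.24, 0.06, 0.44]]
```

{"method": "jog_arm", "body": {
  "increments": [
    [0.56, 0.7, 0.06, 0.44],
    [0.59, 0.68, 0.06, 0.44],
    [0.61, 0.66, 0.06, 0.44],
    [0.63, 0.64, 0.06, 0.44],
    [0.65, 0.62, 0.06, 0.44],
    [0.67, 0.59, 0.06, 0.44],
    [0.69, 0.57, 0.06, 0.44],
    [0.71, 0.54, 0.06, 0.44],
    [0.73, 0.52, 0.06, 0.44],
    [0.75, 0.49, 0.06, 0.44]
  ]
}}

```text
time_s: 16.65
tcp_pos: [0.5903, -0.0326, 0.3975]
ee_rot: [[0.345, -0.939, 0.0], [-0.939, -0.345, -0.0], [0.0, -0.0, -1.0]]
wrist_force: [0.7, 0.0, -1.8]
gripper_width: 0.297
gripper_force: 30.0
```

{"method": "jog_arm", "body": {
  "increments": [
    [0.77, 0.47, 0.06, 0.44],
    [0.78, 0.44, 0.06, 0.44],
    [0.8, 0.41, 0.06, 0.44],
    [0.81, 0.38, 0.06, 0.44],
    [0.82, 0.36, 0.06, 0.44],
    [0.84, 0.33, 0.06, 0.44],
    [0.85, 0.3, 0.06, 0.44],
    [0.86, 0.27, 0.06, 0.44],
    [0.87, 0.24, 0.06, 0.44],
    [0, 0, 0, 0]
  ]
}}

```text
time_s: 17.65
tcp_pos: [0.5586, -0.1923, 0.3864]
ee_rot: [[0.034, -0.999, -0.001], [-0.999, -0.034, -0.0], [0.0, 0.001, -1.0]]
wrist_force: [-0.1, 0.3, -1.3]
gripper_width: 0.3
gripper_force: 30.0
```

```bash
python3 -c "
from h import *
s=sense();print(s['time_s'],s['tcp_pos'],s['joints'],s['moment'],s['wrist_force'])
I,K,M=wristcam();cv2.imwrite('pics/w6.png',I)
print(proj([.56,-.1905,.057],K,M),proj(np.array(s['tcp_pos'])-[0,0,.2808],K,M))
plan([.56,-.1905,.2808+.066],-87.5)
plan([.56,-.1905,.2808+.066],-87.5)"
```

```text
17.65 [ 0.55864382 -0.19228287  0.38639972] [-3.29793343e+00  1.95004929e+01 -6.13197318e+00  1.36815892e-02
 -6.44126812e+01  5.24675652e+00] [ 0.12420971 -0.05447562  0.01797791] [-0.14219786  0.31925552 -1.28897763]
[247.06848569 182.61568307] [248.7655559  196.09987265]
yaw0 -87.96 total [-0.04 -0.06  1.99] turn -0.1 min rows 2 per row [-0.021 -0.028  0.993] -0.05
yaw0 -87.96 total [-0.04 -0.06  1.99] turn -0.1 min rows 2 per row [-0.021 -0.028  0.993] -0.05
```

{"method": "jog_arm", "body": {
  "increments": [
    [-0.04, -0.06, 0.7, -0.08],
    [0, 0, 0.5, 0],
    [0, 0, 0.3, 0],
    [0, 0, 0.2, 0],
    [0, 0, 0, 0]
  ]
}}

```text
time_s: 18.2
tcp_pos: [0.5606, -0.189, 0.3522]
ee_rot: [[0.045, -0.999, -0.001], [-0.999, -0.045, 0.0], [-0.0, 0.001, -1.0]]
wrist_force: [0.2, -0.5, -0.2]
gripper_width: 0.295
gripper_force: 30.0
```

{"method": "jog_arm", "body": {
  "increments": [
    [0, 0, 0.1, 0],
    [0, 0, 0.05, 0],
    [0, 0, 0.05, 0],
    [0, 0, 0, 0]
  ]
}}

```text
time_s: 18.6
tcp_pos: [0.5605, -0.1892, 0.3488]
ee_rot: [[0.045, -0.999, 0.0], [-0.999, -0.045, 0.0], [0.0, -0.0, -1.0]]
wrist_force: [0.4, 0.5, -1.9]
gripper_width: 0.291
gripper_force: 30.0
```

{"method": "jog_arm", "body": {
  "increments": [
    [0.06, 0, 0.1, 0],
    [0, 0, 0.1, 0],
    [0, 0, 0, 0]
  ]
}}

```text
time_s: 18.9
tcp_pos: [0.5605, -0.1904, 0.3443]
ee_rot: [[0.044, -0.999, -0.001], [-0.999, -0.044, 0.0], [-0.0, 0.001, -1.0]]
wrist_force: [-0.3, -0.4, -2.3]
gripper_width: 0.296
gripper_force: 30.0
```

{"method": "jog_arm", "body": {
  "increments": [
    [0, 0, 0.05, 0],
    [0, 0, 0.05, 0],
    [0, 0, 0, 0]
  ]
}}

```text
time_s: 19.2
tcp_pos: [0.5607, -0.1904, 0.3428]
ee_rot: [[0.045, -0.999, 0.0], [-0.999, -0.045, -0.0], [0.0, -0.0, -1.0]]
wrist_force: [0.1, 0.5, -0.9]
gripper_width: 0.297
gripper_force: 30.0
```

{"method": "jog_arm", "body": {
  "increments": [
    [0, 0, 0.05, 0],
    [0, 0, 0.05, 0],
    [0, 0, 0, 0]
  ]
}}

```text
time_s: 19.5
tcp_pos: [0.5607, -0.1904, 0.3421]
ee_rot: [[0.045, -0.999, 0.001], [-0.999, -0.045, -0.001], [0.001, -0.001, -1.0]]
wrist_force: [-1.9, 0.2, 4.1]
gripper_width: 0.294
gripper_force: 30.0
```

{"method": "jog_arm", "body": {
  "increments": [
    [0, 0, 0.05, 0],
    [0, 0, 0.05, 0],
    [0, 0, 0, 0]
  ]
}}

```text
time_s: 19.8
tcp_pos: [0.5607, -0.1905, 0.3416]
ee_rot: [[0.046, -0.999, 0.002], [-0.999, -0.046, -0.001], [0.002, -0.002, -1.0]]
wrist_force: [-3.4, 1.9, 11.0]
gripper_width: 0.292
gripper_force: 30.0
```

{"method": "jog_arm", "body": {
  "increments": [
    [0, 0, -0.1, 0],
    [0, 0, 0, 0.5],
    [0, 0, 0, 0.5],
    [0, 0, 0, 0.5],
    [0, 0, 0, 0.5],
    [0, 0, 0, 0.5],
    [0, 0, 0, 0.5],
    [0, 0, 0, 0.5],
    [0, 0, 0, 0.5],
    [0, 0, 0, 0]
  ]
}}

```text
time_s: 20.8
tcp_pos: [0.5605, -0.1897, 0.3417]
ee_rot: [[-0.272, -0.962, 0.0], [-0.962, 0.272, 0.001], [-0.001, -0.0, -1.0]]
wrist_force: [-2.3, 3.8, 4.7]
gripper_width: 0.293
gripper_force: 30.0
```

```bash
cat > st.py <<'E'
from h import *
s=sense();R=np.array(s['ee_rot']);print(s['time_s'],s['tcp_pos'],'yaw',np.degrees(np.arctan2(R[1,0],R[0,0])),'F',np.round(s['wrist_force'],1),'M',np.round(s['moment'],3),s['gripper_width'])
E
python3 st.py
```

```text
20.8 [ 0.56049675 -0.18973667  0.341708  ] yaw -105.79936594701452 F [-2.3  3.8  4.7] M [1.566 0.698 0.025] 0.29307743078416887
```

{"method": "jog_arm", "body": {
  "increments": [
    [0, 0, 0, 0.5],
    [0, 0, 0, 0.5],
    [0, 0, 0, 0.5],
    [0, 0, 0, 0.5],
    [0, 0, 0, 0.5],
    [0, 0, 0, 0.5],
    [0, 0, 0, 0.5],
    [0, 0, 0, 0.5],
    [0, 0, 0, 0]
  ]
}}

```text
time_s: 21.7
tcp_pos: [0.5606, -0.1901, 0.3416]
ee_rot: [[-0.561, -0.828, 0.0], [-0.828, 0.561, 0.0], [-0.001, -0.0, -1.0]]
wrist_force: [-2.4, 3.0, 3.9]
gripper_width: 0.303
gripper_force: 30.0
```

```bash
python3 st.py
```

```text
21.7 [ 0.56057338 -0.19006242  0.34157251] yaw -124.09752250691685 F [-2.4  3.   3.9] M [1.012 0.55  0.043] 0.3026565860952687
```

{"method": "jog_arm", "body": {
  "increments": [
    [0, 0, 0, 0.5],
    [0, 0, 0.02, 0.5],
    [0, 0, 0.02, 0.5],
    [0, 0, 0.02, 0.5],
    [0, 0, 0.02, 0.5],
    [0, 0, 0.02, 0.5],
    [0, 0, 0, 0.5],
    [0, 0, 0, 0.5],
    [0, 0, 0, 0]
  ]
}}

```text
time_s: 22.6
tcp_pos: [0.5604, -0.1907, 0.3397]
ee_rot: [[-0.792, -0.61, -0.0], [-0.61, 0.792, -0.001], [0.001, -0.001, -1.0]]
wrist_force: [-3.1, -1.0, 5.7]
gripper_width: 0.295
gripper_force: 30.0
```

```bash
python3 st.py
```

```text
22.6 [ 0.56039213 -0.19074482  0.33972524] yaw -142.40896498731846 F [-3.1 -1.   5.7] M [0.071 0.859 0.063] 0.2954234907692548
```

{"method": "jog_arm", "body": {
  "increments": [
    [0, 0, 0.02, 0.5],
    [0, 0, 0.02, 0.5],
    [0, 0, 0.02, 0.5],
    [0, 0, 0.02, 0.5],
    [0, 0, 0.02, 0.5],
    [0, 0, 0.02, 0.5],
    [0, 0, 0, 0.5],
    [0, 0, 0, 0]
  ]
}}

```text
time_s: 23.4
tcp_pos: [0.5601, -0.191, 0.3374]
ee_rot: [[-0.93, -0.367, -0.002], [-0.367, 0.93, -0.002], [0.002, -0.001, -1.0]]
wrist_force: [-2.7, -1.3, 5.6]
gripper_width: 0.3
gripper_force: 30.0
```

```bash
python3 st.py
```

```text
23.4 [ 0.56012986 -0.19097023  0.33739923] yaw -158.45581794846606 F [-2.7 -1.3  5.6] M [-0.3    1.18  -0.035] 0.30038720869720265
```

{"method": "jog_arm", "body": {
  "increments": [
    [0, 0, 0, 0.4],
    [0, 0, 0, 0.4],
    [0, 0, 0, 0.4],
    [0, 0, 0, 0.4],
    [0, 0, 0, 0]
  ]
}}

```text
time_s: 23.9
tcp_pos: [0.56, -0.191, 0.3368]
ee_rot: [[-0.969, -0.246, -0.002], [-0.246, 0.969, -0.001], [0.003, -0.001, -1.0]]
wrist_force: [-2.9, -1.1, 5.2]
gripper_width: 0.299
gripper_force: 30.0
```

```bash
python3 st.py
```

```text
23.9 [ 0.56002114 -0.1909882   0.33676557] yaw -165.77303767224072 F [-2.9 -1.1  5.2] M [-0.565  1.142  0.066] 0.2985341895211796
```

{"method": "jog_arm", "body": {
  "increments": [
    [0, 0, 0, 0.4],
    [0, 0, 0, 0.4],
    [0, 0, 0, 0.4],
    [0, 0, 0, 0.4],
    [0, 0, 0, 0]
  ]
}}

```text
time_s: 24.4
tcp_pos: [0.5601, -0.1909, 0.3362]
ee_rot: [[-0.993, -0.12, -0.002], [-0.12, 0.993, -0.001], [0.002, -0.001, -1.0]]
wrist_force: [-2.6, -2.8, 2.6]
gripper_width: 0.295
gripper_force: 30.0
```

```bash
python3 st.py
```

```text
24.4 [ 0.56009792 -0.19089435  0.33622358] yaw -173.09763656983606 F [-2.6 -2.8  2.6] M [-0.904  1.151  0.086] 0.29454796320586996
```

{"method": "jog_arm", "body": {
  "increments": [
    [0, 0, 0, 0.4],
    [0, 0, 0, 0.4],
    [0, 0, 0, 0.4],
    [0, 0, 0, 0]
  ]
}}

```text
time_s: 24.8
tcp_pos: [0.5602, -0.1907, 0.3363]
ee_rot: [[-1.0, -0.026, -0.002], [-0.026, 1.0, -0.001], [0.002, -0.001, -1.0]]
wrist_force: [-3.4, -1.5, 3.7]
gripper_width: 0.295
gripper_force: 30.1
```

```bash
python3 st.py
```

```text
24.8 [ 0.56017071 -0.19072746  0.33629969] yaw -178.5294901442001 F [-3.4 -1.5  3.7] M [-1.005  1.246  0.383] 0.2950320375122353
```

{"method": "jog_arm", "body": {
  "increments": [
    [0, 0, 0, 0.2],
    [0, 0, 0, 0],
    [0, 0, 0, 0]
  ]
}}

```text
time_s: 25.1
tcp_pos: [0.5603, -0.1907, 0.3363]
ee_rot: [[-1.0, -0.009, -0.002], [-0.009, 1.0, -0.001], [0.002, -0.001, -1.0]]
wrist_force: [-5.2, -4.3, 3.6]
gripper_width: 0.294
gripper_force: 30.1
```

```bash
python3 st.py
```

```text
25.1 [ 0.56029982 -0.19067457  0.33626576] yaw -179.49876869790822 F [-5.2 -4.3  3.6] M [-1.211  1.468  0.472] 0.2943695690869915
```

{"method": "jog_arm", "body": {
  "increments": [
    [0, 0, 0, -0.4],
    [0, 0, -0.1, 0],
    [0, 0, -0.2, 0],
    [0, 0, -0.4, 0],
    [0, 0, -0.8, 0],
    [0, 0, -1, 0],
    [0, 0, -1, 0],
    [0, 0, -0.8, 0],
    [0, 0, 0, 0]
  ]
}}

```text
time_s: 26.0
tcp_pos: [0.5618, -0.19, 0.4262]
ee_rot: [[-0.999, -0.04, 0.011], [-0.04, 0.999, -0.001], [-0.011, -0.001, -1.0]]
wrist_force: [0.7, 1.0, -1.4]
gripper_width: 0.295
gripper_force: 30.0
```

```bash
python3 st.py; python3 -c "
from h import *
rows([.6248,.1451,.425],-178,20)"
```

```text
26.0 [ 0.56183266 -0.18997067  0.42624092] yaw -177.72849557262023 F [ 0.7  1.  -1.4] M [ 0.004 -0.158 -0.   ] 0.295336619060443
[[-0.19, 0.83, 0.0, 0.0], [-0.19, 0.83, 0.0, 0.0], [-0.19, 0.83, 0.0, 0.0], [-0.19, 0.83, 0.0, 0.0], [-0.19, 0.83, 0.0, 0.0], [-0.19, 0.83, 0.0, 0.0], [-0.19, 0.83, 0.0, 0.0], [-0.19, 0.83, 0.0, 0.0], [-0.19, 0.83, 0.0, 0.0], [-0.19, 0.83, 0.0, 0.0], [-0.19, 0.83, 0.0, 0.0], [-0.19, 0.83, 0.0, 0.0], [-0.19, 0.83, 0.0, 0.0], [-0.19, 0.83, 0.0, 0.0], [-0.19, 0.83, 0.0, 0.0], [-0.19, 0.83, 0.0, 0.0], [-0.19, 0.83, 0.0, 0.0], [-0.19, 0.83, 0.0, 0.0], [-0.19, 0.83, 0.0, 0.0], [-0.19, 0.83, 0.0, 0.0]]
```

{"method": "jog_arm", "body": {
  "increments": [
    [-0.19, 0.83, 0, 0],
    [-0.19, 0.83, 0, 0],
    [-0.19, 0.83, 0, 0],
    [-0.19, 0.83, 0, 0],
    [-0.19, 0.83, 0, 0],
    [-0.19, 0.83, 0, 0]
  ]
}}

```text
time_s: 26.6
tcp_pos: [0.5798, -0.0882, 0.4222]
ee_rot: [[-0.999, -0.04, -0.0], [-0.04, 0.999, 0.0], [0.0, 0.0, -1.0]]
wrist_force: [-0.0, 0.1, -1.5]
gripper_width: 0.294
gripper_force: 30.0
```

```bash
python3 look.py w7
```

```text
26.6 [ 0.57975762 -0.08817825  0.42219216] [ 7.16438258e+00  1.76203669e+01 -3.58006643e+00 -2.41577423e-03
 -6.88073564e+01 -9.48676677e+01] [-0.02640963  0.05541127 -1.5289262 ]
slot [([0.557, -0.186, 0.056], 0.73)]
thumb_plate [([0.577, -0.188, 0.061], 0.95), ([0.626, -0.188, 0.052], 0.54)]
[ 300    0   70   75 3904] [334.53099385  38.16342213] [ 0.45156241 -0.01534827  0.065     ]
[   97    67   191   181 15531] [170.81965102 159.1181508 ] [ 0.56954242 -0.16726277  0.065     ]
```

{"method": "jog_arm", "body": {
  "increments": [
    [-0.19, 0.83, 0, 0],
    [-0.19, 0.83, 0, 0],
    [-0.19, 0.83, 0, 0],
    [-0.19, 0.83, 0, 0],
    [-0.19, 0.83, 0, 0],
    [-0.19, 0.83, 0, 0],
    [-0.19, 0.83, 0, 0],
    [-0.19, 0.83, 0, 0],
    [-0.19, 0.83, 0, 0],
    [-0.19, 0.83, 0, 0]
  ]
}}

```text
time_s: 27.75
tcp_pos: [0.6112, 0.0788, 0.4223]
ee_rot: [[-0.999, -0.039, 0.0], [-0.039, 0.999, 0.0], [-0.0, 0.0, -1.0]]
wrist_force: [0.3, 0.4, -1.8]
gripper_width: 0.296
gripper_force: 30.0
```

{"method": "jog_arm", "body": {
  "increments": [
    [-0.19, 0.83, 0, 0],
    [-0.19, 0.83, 0, 0],
    [-0.19, 0.83, 0, 0],
    [-0.19, 0.83, 0, 0],
    [0, 0, 0, 0],
    [0, 0, 0, 0]
  ]
}}

```text
time_s: 28.35
tcp_pos: [0.6235, 0.145, 0.4221]
ee_rot: [[-0.999, -0.04, -0.001], [-0.04, 0.999, -0.0], [0.001, -0.0, -1.0]]
wrist_force: [0.0, 0.5, -2.5]
gripper_width: 0.3
gripper_force: 30.0
```

```bash
python3 st.py; python3 -c "
from h import *
plan([.6248,.1451,.31])"
```

```text
28.35 [0.62352732 0.1449908  0.4221209 ] yaw -177.701461768342 F [ 0.   0.5 -2.5] M [-0.004 -0.078 -0.02 ] 0.3002975607373866
yaw0 -177.7 total [-0.07  0.    5.61] turn 0 min rows 6 per row [-0.011  0.001  0.934] 0.0
```

```bash
python3 -c "
import cv2
I=cv2.imread('pics/w7.png');cv2.imwrite('pics/w7c.png',cv2.resize(I[60:260,60:260],(600,600),interpolation=2))"
```

```text
(no output)
```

View pics/w7c.png

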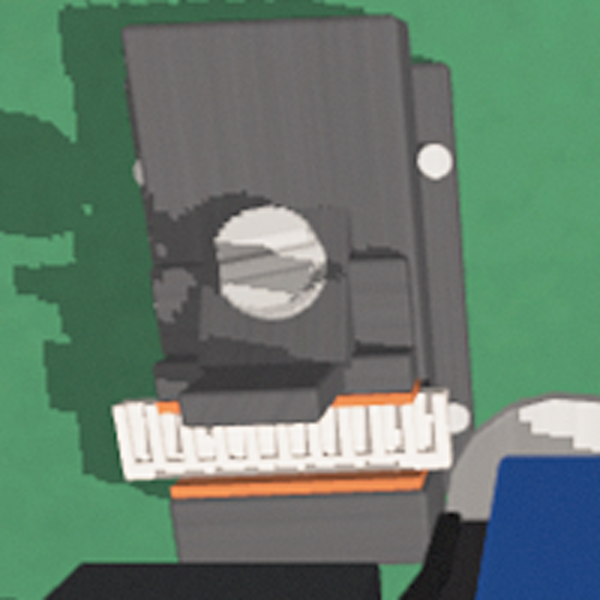

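{"method": "jog_arm", "body": {
  "increments": [
    [-0.07, 0, 0.8, 0],
    [0, 0, 1, 0],
    [0, 0, 1, 0],
    [0, 0, 1, 0],
    [0, 0, 0.9, 0],
    [0, 0, 0.6, 0],
    [0, 0, 0.3, 0],
    [0, 0, 0, 0]
  ]
}}

```text
time_s: 29.15
tcp_pos: [0.6249, 0.1441, 0.3098]
ee_rot: [[-0.999, -0.039, -0.001], [-0.039, 0.999, -0.001], [0.001, -0.001, -1.0]]
wrist_force: [-0.7, 0.1, -1.0]
gripper_width: 0.294
gripper_force: 30.0
```

The slot at crop (270,262) now lies across the vise and the comb is still clamped flat between the copper faces. I lower the driver the last 10 mm.

{"method": "jog_arm", "body": {
  "increments": [
    [0, 0.03, 0.2, 0],
    [0, 0, 0.15, 0],
    [0, 0, 0.1, 0],
    [0, 0, 0, 0]
  ]
}}

```text
time_s: 29.55
tcp_pos: [0.6248, 0.145, 0.3013]
ee_rot: [[-0.999, -0.039, -0.0], [-0.039, 0.999, -0.0], [0.0, -0.0, -1.0]]
wrist_force: [-1.0, -0.0, -1.0]
gripper_width: 0.296
gripper_force: 30.0
```

```bash
python3 st.py
```

```text
29.55 [0.62476722 0.14504132 0.30126837] yaw -177.73814786318707 F [-1. -0. -1.] M [ 0.017 -0.133 -0.016] 0.29649653320490765
```

{"method": "jog_arm", "body": {
  "increments": [
    [0, 0, 0.05, 0],
    [0, 0, 0.05, 0],
    [0, 0, 0, 0]
  ]
}}

```text
time_s: 29.85
tcp_pos: [0.6249, 0.1451, 0.2999]
ee_rot: [[-0.999, -0.04, 0.001], [-0.04, 0.999, 0.0], [-0.001, 0.0, -1.0]]
wrist_force: [-1.0, 0.5, 0.4]
gripper_width: 0.297
gripper_force: 30.0
```

{"method": "jog_arm", "body": {
  "increments": [
    [0, 0, 0.02, 0],
    [0, 0, 0, 0]
  ]
}}

```text
time_s: 30.05
tcp_pos: [0.6249, 0.145, 0.2999]
ee_rot: [[-0.999, -0.04, 0.001], [-0.04, 0.999, 0.0], [-0.001, 0.0, -1.0]]
wrist_force: [-1.7, -0.7, 4.3]
gripper_width: 0.297
gripper_force: 30.0
```

{"method": "jog_arm", "body": {
  "increments": [
    [0, 0, 0, 0],
    [0, 0, 0, 0],
    [0, 0, 0, 0],
    [0, 0, 0, 0],
    [0, 0, 0, 0],
    [0, 0, 0, 0]
  ],
  "grip": 70
}}

```text
time_s: 30.65
tcp_pos: [0.6249, 0.145, 0.2988]
ee_rot: [[-0.999, -0.039, -0.0], [-0.039, 0.999, -0.0], [0.0, -0.0, -1.0]]
wrist_force: [-0.1, 0.2, -0.2]
gripper_width: 0.745
gripper_force: 0.0
```

{"method": "jog_arm", "body": {
  "increments": [
    [0, 0, -0.4, 0],
    [0, 0, -1, 0],
    [0, 0, -1, 0],
    [0, 0, -1, 0],
    [0, 0, -1, 0],
    [1, 0, -0.5, 0],
    [1, 0, 0, 0],
    [1, 0, 0, 0],
    [0.5, 0, 0, 0],
    [0, 0, 0, 0]
  ]
}}

```text
time_s: 31.65
tcp_pos: [0.5541, 0.1422, 0.398]
ee_rot: [[-0.999, -0.04, 0.001], [-0.04, 0.999, 0.001], [-0.001, 0.001, -1.0]]
wrist_force: [0.8, -0.3, 0.2]
gripper_width: 0.801
gripper_force: 0.0
```

```bash
python3 st.py
python3 - <<'E'
from h import *
I=eyes.capture('scene');J=eyes.capture('top')
for c in('scene','top'):
  for n in ('driver','comb','thumb_plate','screwdriver','tin'):print(c,n,[(np.round(d['centre'],3).tolist(),round(d['conf'],2)) for d in eyes.spot_in(c,n)][:2])
W,K,M=wristcam();h=cv2.cvtColor(W,cv2.COLOR_BGR2HSV).astype(int)
b=((abs(h[...,0]-108)<12)&(h[...,1]>120)&(h[...,2]>180)).astype(np.uint8)
N,l,st,c=cv2.connectedComponentsWithStats(b)
for i in range(1,N):
  if st[i,4]>200:
    ys,xs=np.where(l==i);print(st[i],cv2.minAreaRect(np.array([ray((x,y),K,M,.153)[:2] for x,y in zip(xs,ys)],np.float32)))
m=((h[...,1]<60)&(h[...,2]>150)).astype(np.uint8);N,l,st,c=cv2.connectedComponentsWithStats(m)
for i in range(1,N):
  if 300<st[i,4]<8000:
    ys,xs=np.where(l==i);print('white',st[i],cv2.minEnclosingCircle(np.array([ray((x,y),K,M,.091)[:2] for x,y in zip(xs,ys)],np.float32)))
E
```

```text
31.65 [0.55408792 0.14216289 0.39795237] yaw -177.69882100758946 F [ 0.8 -0.3  0.2] M [ 0.06  -0.192  0.011] 0.8014093998445807
scene driver []
scene comb [([0.62, -0.191, 0.049], 0.65)]
scene thumb_plate [([0.221, -0.448, 0.062], 0.73), ([0.31, -0.223, 0.063], 0.72)]
scene screwdriver [([0.646, 0.145, 0.018], 0.72), ([0.566, -0.003, 0.026], 0.63)]
scene tin [([0.456, -0.004, 0.034], 0.76), ([0.624, -0.193, 0.046], 0.67)]
top driver []
top comb [([0.623, -0.189, 0.047], 0.68), ([0.48, -0.358, 0.005], 0.58)]
top thumb_plate [([0.293, -0.224, 0.059], 0.89), ([0.583, -0.189, 0.061], 0.88)]
top screwdriver []
top tin [([0.449, 0.002, 0.034], 0.62), ([0.48, -0.36, 0.006], 0.55)]
[ 294    0  112   40 3200] ((0.4285412132740021, 0.19628086686134338), (0.06251593679189682, 0.021751755848526955), 83.21456909179688)
[ 289   27  109   54 3607] ((0.45239630341529846, 0.1954973042011261), (0.06460513919591904, 0.019491175189614296), 81.76092529296875)
[ 106  140   24   55 1052] ((0.5289279222488403, 0.052714455872774124), (0.0373997800052166, 0.013796462677419186), 0.11220982670783997)
white [  64   16   78   72 4389] ((0.45271480083465576, 0.023256098851561546), 0.030411649495363235)
white [ 423  133   44   96 2128] ((0.5455242395401001, 0.3109363913536072), 0.0442257784307003)
white [233 236  41  39 511] ((0.6237436532974243, 0.1461479365825653), 0.023364735767245293)
```

```bash
python3 -c "
from station import r
print(r.finish_job())"
```

```text
the job is handed in; nothing more can be done
None
```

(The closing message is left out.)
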